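# Step the test unit's lever selector on by four clicks and confirm

### The job

Step the test unit up: turn its black lever selector (red tip) clockwise, seen from above, by exactly four clicks from the click it rests in, and leave it resting in that fourth click. Only then press the green button all the way down to confirm, and let go. Do not disturb the loose parts on and around the unit.

Things in the scene. Friction and masses are not known exactly. Their poses are not given: they have to be found in the camera images.
- test_unit: grey bench console, fixed to the worktop, 164 (x) x 250 (y) x 62 mm high with a dark flat top plate at 62 mm; origin at the centre of its underside, x to its rear (brass ports), y to its left, z up. The lever selector stands on its left half, the green button on its right half
- selector_axis (a point): point on the selector's upright turning axis, 92 mm above the worktop, level with the top of its hub (black, 44 mm across, on a 62 mm aluminium bezel 3 mm high); 45 mm to the left (+y) of the unit's centre; does not turn
- lever_tip (a point): middle of the lever's round red tip (19 mm across), 75 mm out from the selector axis, at the height of the lever's top (90 mm above the worktop); moves with the lever. The lever is a straight black bar 14 mm wide from hub to tip, lying 71 to 89 mm above the worktop with 9 mm of air under it; its upright sides can be pushed with a fingertip
- selector: the turning lever; origin on its axis at worktop height, x along the lever to its tip, z up. It turns about 240 degrees between stops and springs into clicks UNEVENLY spaced, 20 to 50 degrees apart, unmarked. Pushed 60 mm from the axis it resists with 4 to 8 N up to the crest between two clicks, then snaps ahead of the finger into the next; the push drops to nothing until it is met again
- selector_base (a point): point on the selector axis at the top plate, 62 mm above the worktop. At the start the lever rests in one of several clicks, with more than four clicks left clockwise. The lever never sweeps over the button or over the rear right corner of the unit, where a bush stands
- set_button_top (a point): centre of the top face of the round green push button (30 mm across, in a black collar 46 mm across and 12 mm high) when up, 84 mm above the worktop, moves down with it; button pressed straight down
- set_button (a joint): travel of the green button, 0 up, 0.006 m fully down; springs back; starts to give at about 2 N, fully down at about 6 N
- brass_bush: loose flanged brass bush, 38 mm across, 34 mm high, standing on the rear right corner of the test unit; origin at the centre of its underside; leave alone
- valve_block: loose die-cast valve block, 40 x 72 x 44 mm, to the right of the unit; origin at its underside; leave alone
- grease_tub: loose white tub with blue lid, 68 mm across, 52 mm high, to the right of the unit; origin at its underside; leave alone
- bearing: loose ball bearing, 52 mm across, 15 mm high, to the right of the unit; origin at its underside; leave alone
- gold_ring: loose yellow spacer ring, 52 mm across, 7 mm high, to the left of the unit; origin at its underside; leave alone

How it is judged:
On the way, in this order (a step that is already met when the one before it is completed fails the run):
1. the lever rests in the fourth click clockwise from its start, with the button up (((x of lever_tip in the frame of test_unit between -0.0728 and -0.0608 m and y of lever_tip in the frame of test_unit between 0.073 and 0.085 m and distance of lever_tip from where it was at the start of the episode between 0.1039 and 0.1119 m) or (x of lever_tip in the frame of test_unit between -0.0304 and -0.0184 m and y of lever_tip in the frame of test_unit between 0.1099 and 0.1219 m and distance of lever_tip from where it was at the start of the episode between 0.1218 and 0.1298 m) or (x of lever_tip in the frame of test_unit between 0.0257 and 0.0377 m and y of lever_tip in the frame of test_unit between 0.107 and 0.119 m and distance of lever_tip from where it was at the start of the episode between 0.1351 and 0.1431 m)) and value of joint set_button below 0.001 m), for 0.3 s.
2. the green button is pressed fully down (((x of lever_tip in the frame of test_unit between -0.0728 and -0.0608 m and y of lever_tip in the frame of test_unit between 0.073 and 0.085 m and distance of lever_tip from where it was at the start of the episode between 0.1039 and 0.1119 m) or (x of lever_tip in the frame of test_unit between -0.0304 and -0.0184 m and y of lever_tip in the frame of test_unit between 0.1099 and 0.1219 m and distance of lever_tip from where it was at the start of the episode between 0.1218 and 0.1298 m) or (x of lever_tip in the frame of test_unit between 0.0257 and 0.0377 m and y of lever_tip in the frame of test_unit between 0.107 and 0.119 m and distance of lever_tip from where it was at the start of the episode between 0.1351 and 0.1431 m)) and value of joint set_button above 0.005 m), for 0.05 s.
At the end, for the whole second after the job is handed in: the lever rests in the fourth click clockwise from where it stood at the start (tip within about 6 mm of that click's resting point), the green button is up again, and the bush stands still (all of step 1 and linear speed of brass_bush below 0.01 m/s); the robot touches nothing.
It fails at once if the green button is pressed while the lever is not in its fourth click (value of joint set_button above 0.003 m and not ((x of lever_tip in the frame of test_unit between -0.0728 and -0.0608 m and y of lever_tip in the frame of test_unit between 0.073 and 0.085 m and distance of lever_tip from where it was at the start of the episode between 0.1039 and 0.1119 m) or (x of lever_tip in the frame of test_unit between -0.0304 and -0.0184 m and y of lever_tip in the frame of test_unit between 0.1099 and 0.1219 m and distance of lever_tip from where it was at the start of the episode between 0.1218 and 0.1298 m) or (x of lever_tip in the frame of test_unit between 0.0257 and 0.0377 m and y of lever_tip in the frame of test_unit between 0.107 and 0.119 m and distance of lever_tip from where it was at the start of the episode between 0.1351 and 0.1431 m))).
It fails at once if a loose part on or beside the unit is shifted by more than 15 mm (distance of any of brass_bush, valve_block, grease_tub, bearing, gold_ring from where it was at the start of the episode above 0.015 m).
It fails at once if the bush on the unit is tipped over (angle between brass_bush's own z axis and vertical above 0.35 rad).
It also fails if it takes over 69 s, if anything falls off the work surface, if the arm or the gripper's body presses on something with over 40 N, if the wrist force passes 120 N, or if a joint passes its speed limit or range.

### The arm

A 6-joint arm with a two-finger parallel gripper is mounted at the origin on a cart in front of the work surface, level with it; the furniture and walls round the work are solid. World frame = base frame: x ahead of the robot, y to its left, z up, the work surface at z = 0. Lengths are in m, angles in rad, forces in N, time in s.
With the tool pointing down it reaches from about 0.325 to 0.775 m from the base axis. Payload 9.3 kg.
Tool frame: the origin (TCP) lies where the fingers leave the gripper's body, on its centre line; the fingertips stand 73 mm ahead of it and the grasp point (between the pads) lies 54 mm ahead of it; z points along the fingers, y is the direction in which the jaws open and shut (so a half turn about z gives the same grasp; the last joint's range is limited). The gripper opens to 85 mm and grips with 20 to 120 N. Pads are 22 mm wide; open, the fingers measure 114 mm over their backs; the gripper's body (76 mm by 85 mm) begins 54 mm behind the grasp point. The pads swing forward as they close: fully open they stand 13 mm farther back than shut.
Start: joints at [-1.305, 0.259, 0.021, 1.334, 0, 1.418], TCP at [0.224, -0.502, 0.304] pointing down, gripper open.
Joint ranges: [-3.04, 3.04], [-0.91, 1.82], [-1.04, 1.36], [-1.92, 1.95], [-1.52, 1.45], [-3.14, 3.14]. Speed limits (rad/s): [2.22, 2.22, 2.79, 3.14, 3.14, 3.14].

### API

Orientations are given as a rotation vector (axis times angle).
In Python, from plant import sensors, imaging, order, finder gives the robot as it stands.
- The arm moves only by the tool apply_moves, never from a script. Its argument "targets" is a list that holds one entry, the list of rows, each a list of 5 numbers: the closure, from 0 (fully open) to 1 (shut), then the shift along the world's x, y, z normalised to -1 to 1, where 1 is 0.25 m, then the turn about the world's z normalised to -1 to 1, where 1 is 2 pi rad. In form: [[[hand, x, y, z, yaw], ...]]. A call has 1 to 5 rows; each row shifts and turns the pose as measured when the row begins; what a row does not reach is not made up. A row lasts 1/12 s, in which the tool goes at most 41.7 mm and 7.16 degrees, less where a joint would pass 70% of its speed; a pose out of reach is approached as far as the arm can. A call with a number of a shift or a turn outside -1 to 1 is refused whole. A call with a gripper value outside its range is refused whole. The fingers move at their own pace and stop on an object; the grip force is fixed at half the most. Time passes only in rows, so rows that do not move let the fingers close. It gives the time, the measured TCP pose, the force and the opening at its end, in the units of the state.
- sensors.sense(): the state, without advancing time (a new reading comes with each control period).
- imaging.capture(name): name is "scene" or "top" or "wrist"; returns the picture (420x560x3 uint8, red, green, blue); there is no depth.
- imaging.camera_info(name): a dict with "intrinsics" (3x3 intrinsics, pixels), "position" and "orientation" of the camera in the world. Camera axes: x right, y down, z forward; pixel columns grow to the right and rows downward; lengths in m; the calibration is good to about 2 mm. A picture is of the moment at which its call begins: read the wrist's pose just before it. camera_info takes no time and is no camera call; for the wrist camera it gives the pose at the moment of the call.
- order.hand_in(): hands the job in, once; it reports no verdict.
Trained networks look in the newest picture that a camera, given by its name, has taken for a name from the list of things; names that differ only in an ending like _2 or _b are one class to them, and where a whole thing is asked for, a point or a joint stands for the part that bears it (a point fixed in the world has none). Each returns a list of dicts, best first, with "p" (0 to 1); they miss things now and then, are a little off and sometimes report something else, mostly with a low value. They report only what shows in the picture. A call takes as long as a camera call.
- finder.trace(camera, target): "region" (420x560 bool, what is visible of it) and "point" ([column, row] in pixels, amid what is visible of it).
- finder.landmark_of(camera, target): "point" ([column, row] in pixels: a listed point, or the origin of a listed thing).
The state is a dict: "time_s": time; "q": joint angles; "joint_vel": joint speeds; "tau": joint torques, N m; "tcp_pos": TCP position; "eef_rot": TCP orientation; "contact_force": force on the tool from outside, world axes, zero at the start; "wrist_torque": the same for the moment, N m; "opening": finger opening in m.
Only numpy, scipy, OpenCV 4.12 (cv2) and the standard library are available. Lean on these libraries where they do the work, as an engineer would, in place of code of your own. Each camera call takes 0.05 s, during which the arm holds its last target. There are 200 camera calls.

## Working session

There is one attempt and no reset: what is moved stays moved. The work goes in short steps, Python scripts to look and compute and a tool call to move; the robot and the scene stay as the last step left them, time stands still between calls to the robot, and variables do not carry over. Pictures are saved under pics/ and viewed, about 8 in all and at most 12, crops included, and the job is handed in when it is done.

Besides the shell and the picture viewer there is one more tool, called after "Emit:" as name(argument=value, ...) on one line, values as JSON. apply_moves: Moves the arm, as the interface text tells. Its arguments: {"type":"object","properties":{"targets":{"type":"array"}},"required":["targets"]}

```bash
mkdir -p pics; ls; cat > h.py <<'E'
import numpy as np, cv2
from scipy.spatial.transform import Rotation as R
from plant import sensors, imaging, order, finder
def rot(o):
    o=np.array(o,float)
    if o.shape==(3,3): return o
    return (R.from_rotvec(o) if o.size==3 else R.from_quat(o)).as_matrix()
def pix2w(ci,p,z):
    K=np.array(ci["intrinsics"]);d=rot(ci["orientation"])@np.linalg.solve(K,[p[0],p[1],1]);c=np.array(ci["position"])
    return c+d*(z-c[2])/d[2]
Z=dict(selector_axis=.092,lever_tip=.090,set_button_top=.084,brass_bush=.062,test_unit=0,selector_base=.062,gold_ring=0,valve_block=0,grease_tub=0,bearing=0)
def save(n,im): cv2.imwrite(n,cv2.cvtColor(im,cv2.COLOR_RGB2BGR))
def look(cam,names,png=None):
    im=imaging.capture(cam);ci=imaging.camera_info(cam);out={}
    if png: save(png,im)
    for n in names:
        for r in finder.landmark_of(cam,n)[:2]:
            w=pix2w(ci,r["point"],Z[n]);print(cam,n,round(r["p"],2),np.round(r["point"],1),np.round(w,4));out.setdefault(n,w)
    return out
E
python3 - <<'E'
from h import *
print(sensors.sense());print(imaging.camera_info("top"));
o=look("top",list(Z),"pics/top0.png")
o2=look("scene",["selector_axis","lever_tip","set_button_top","brass_bush","test_unit"],"pics/scene0.png")
E
```

```text
pics
{'time_s': 0.0, 'q': array([-1.30458495e+00,  2.59174635e-01,  2.07762239e-02,  1.33369857e+00,
        1.47600234e-05,  1.41817190e+00]), 'joint_vel': array([-1.03835542e-03,  6.89220894e-04, -8.46745905e-05, -1.58546536e-03,
       -7.91749666e-04, -2.49622360e-04]), 'tau': array([ 5.03906376e-04, -5.55639553e+01,  3.44527352e+01,  1.35920758e-02,
       -2.48063052e-04, -1.66873951e-05]), 'tcp_pos': array([ 0.22362169, -0.50228887,  0.30328134]), 'eef_rot': array([-3.07168442e+00, -6.52837298e-01,  9.27846557e-05]), 'contact_force': array([-0.29580928,  0.13787592, -0.19982092]), 'wrist_torque': array([-0.04184386, -0.06180761, -0.01547304]), 'opening': 0.08587187078896187}
{'intrinsics': array([[402.62935257,   0.        , 277.02165111],
       [  0.        , 402.62935257, 204.39619455],
       [  0.        ,   0.        ,   1.        ]]), 'position': array([ 0.33585309, -0.28785604,  0.91626552]), 'orientation': array([-1.99693692,  2.2080156 , -0.25330507])}
top selector_axis 0.83 [265.4 208.1] [ 0.5215 -0.2816  0.092 ]
top lever_tip 0.89 [292.4 229.5] [ 0.471  -0.3331  0.
[... 158 characters left out ...]
3.7] [ 0.5242 -0.3271  0.    ]
top test_unit 0.5 [269.5 216.9] [ 0.5204 -0.2884  0.    ]
top selector_base 0.73 [267.1 211.4] [ 0.5206 -0.2844  0.062 ]
top gold_ring 0.71 [152.  194.3] [ 0.602  -0.0188  0.    ]
top valve_block 0.9 [374.4 169.8] [ 0.6093 -0.5482  0.    ]
top grease_tub 0.96 [395. 237.] [ 0.4448 -0.5702  0.    ]
top bearing 0.57 [393.7 199.5] [ 0.5326 -0.5819  0.    ]
scene selector_axis 0.71 [271.7 204.1] [ 0.5097 -0.294   0.092 ]
scene lever_tip 0.79 [263.1 219.5] [ 0.468  -0.3341  0.09  ]
scene set_button_top 0.65 [293.  236.7] [ 0.4976 -0.4062  0.084 ]
scene brass_bush 0.52 [327.1 239.9] [ 0.5692 -0.4248  0.062 ]
scene test_unit 0.98 [281.2 246.3] [ 0.513  -0.3341  0.    ]
```

```bash
python3 -c "
import cv2
a=cv2.imread('pics/top0.png')[130:290,130:430]
cv2.imwrite('pics/top0c.png',cv2.resize(a,None,fx=2.6,fy=2.6,interpolation=cv2.INTER_CUBIC))"
```

```text
(no output)
```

View pics/top0c.png

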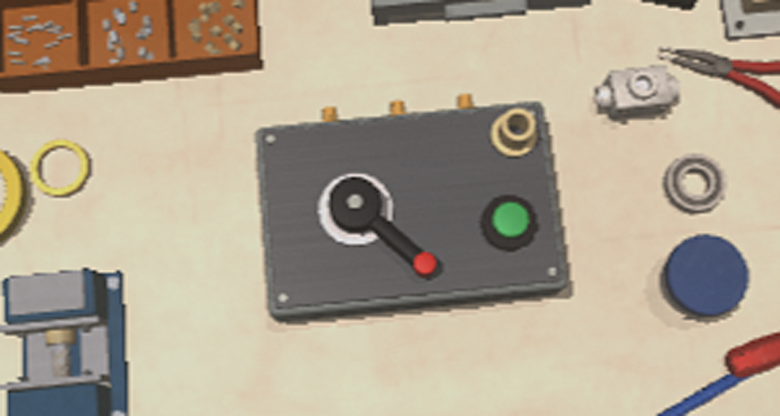

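View pics/scene0.png

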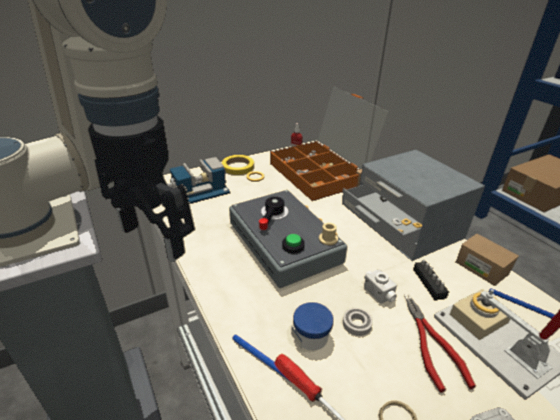

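The top view shows the unit nearly square to the world. The hub is at about (266,208) px, the red tip at (293,231), the button at (326,214) and the bush at the rear right. The lever points front right. Next I'll get the unit's yaw from its plate corners and the start angle from the lever.

```bash
python3 - <<'E'
from h import *
import cv2
ci=imaging.camera_info("top")
im=cv2.imread('pics/top0.png')
r=finder.trace("top","test_unit")
m=r[0]["region"].astype(np.uint8)
print(r[0]["p"],cv2.minAreaRect(np.argwhere(m)[:,::-1].astype(np.float32)))
c=[(258,130),(545,103),(566,290),(272,318)]  # rl, rr, fr, fl
W=[pix2w(ci,(x/2.6+130,y/2.6+130),.062) for x,y in c];print(np.round(W,4))
cen=np.mean(W,0);ex=(W[0]+W[1]-W[2]-W[3]);ey=(W[0]+W[3]-W[1]-W[2])
print(cen, np.hypot(*ex[:2])/2,np.hypot(*ey[:2])/2,np.degrees([np.arctan2(ex[1],ex[0]),np.arctan2(-ey[0],ey[1])]))
hsv=cv2.cvtColor(im,cv2.COLOR_BGR2HSV)
def blob(lo,hi,near):
    mk=cv2.inRange(hsv,lo,hi);n,l,s,ce=cv2.connectedComponentsWithStats(mk)
    i=min(range(1,n),key=lambda i:np.hypot(*(ce[i]-near))-(0 if s[i][4]>8 else -999));return ce[i],s[i][4]
for nm,lo,hi,nr,z in [("tip",(0,150,100),(6,255,255),(293,231),.09),("btn",(50,120,80),(80,255,255),(326,214),.084)]:
    p,a=blob(lo,hi,nr);print(nm,p,a,np.round(pix2w(ci,p,z),4))
E
```

```text
0.68 ((286.9857177734375, 208.3543243408203), (82.38931274414062, 116.24658966064453), 84.4006576538086)
[[ 0.5996 -0.2078  0.062 ]
 [ 0.599  -0.4537  0.062 ]
 [ 0.4379 -0.4491  0.062 ]
 [ 0.4392 -0.2075  0.062 ]]
[ 0.51891659 -0.32953682  0.062     ] 0.16076290027111081 0.24381576421280468 [-0.87882684 -0.22042832]
tip [292.88135593 230.84745763] 59 [ 0.4681 -0.3338  0.09  ]
btn [325.99270073 213.94890511] 137 [ 0.4979 -0.4076  0.084 ]
```

Emit:
apply_moves(targets=[[[1,0.16,0.08,0,0],[1,0.16,0.08,0,0],[1,0.16,0.08,0,0],[1,0.16,0.08,0,0],[1,0,0,0,0]]])

```text
time_s: 1.32
tcp_pos: [0.378, -0.4253, 0.3036]
eef_rot: [3.075, 0.638, 0.0]
contact_force: [-1.3, 0.4, -0.0]
opening: 0.0256
```

Emit:
apply_moves(targets=[[[1,0.122,0.074,0,0],[1,0.122,0.074,0,0],[1,0.122,0.074,0,0],[1,0.122,0.074,0,0],[1,0,0,0,0]]])

```text
time_s: 1.73
tcp_pos: [0.5063, -0.3468, 0.3032]
eef_rot: [3.075, 0.639, 0.0]
contact_force: [0.2, -0.4, 0.7]
opening: 0.0001
```

```bash
python3 - <<'E'
from h import *
look("wrist",["selector_axis","lever_tip","set_button_top"],"pics/w1.png")
E
```

```text
wrist selector_axis 0.93 [215.7 146.6] [ 0.5251 -0.2847  0.092 ]
wrist lever_tip 0.84 [248.2 230.5] [ 0.4669 -0.3371  0.09  ]
wrist set_button_top 0.85 [331.3 230.5] [ 0.4948 -0.407   0.084 ]
```

View pics/w1.png

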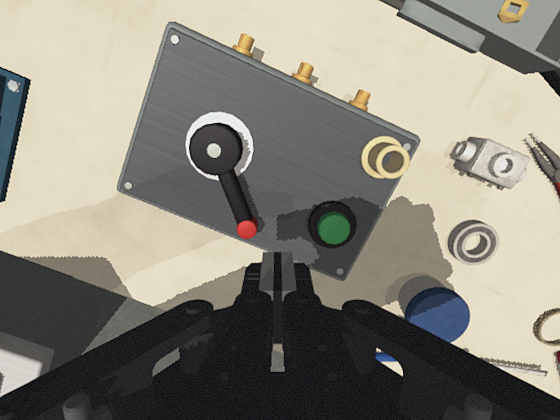

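The wrist view shows the hub at (215,150), the tip at (248,230) and the button at (333,228). The shut fingers are over the free gap between the lever and the button, so I can go down there.

Emit:
apply_moves(targets=[[[1,0,0,-0.15,0],[1,0,0,-0.15,0],[1,0,0,-0.15,0],[1,0,0,-0.13,0],[1,0,0,0,0]]])

```text
time_s: 2.35
tcp_pos: [0.4961, -0.3553, 0.1581]
eef_rot: [3.07, 0.617, 0.005]
contact_force: [-0.7, 0.3, -0.6]
opening: 0.0
```

Emit:
apply_moves(targets=[[[1,0,0,-0.03,0],[1,0,0.02,0,0],[1,0,0.02,0,0],[1,0,0,0,0]]])

```text
time_s: 2.68
tcp_pos: [0.4944, -0.3479, 0.1543]
eef_rot: [3.069, 0.608, 0.007]
contact_force: [0.8, 0.5, 0.0]
opening: -0.0003
```

Emit:
apply_moves(targets=[[[1,-0.01,0.03,-0.015,0],[1,-0.02,0.03,-0.01,0],[1,-0.03,0.03,0,0],[1,-0.03,0.03,0,0],[1,0,0,0,0]]])

```text
time_s: 3.1
tcp_pos: [0.4752, -0.32, 0.1551]
eef_rot: [3.05, 0.605, 0.024]
contact_force: [-0.2, -0.8, 0.3]
opening: -0.0002
```

```bash
cat >> h.py <<'E'
AX=np.array([.521,-.2835])
def lev(png=None):
    s=sensors.sense();d=s["tcp_pos"][:2]-AX
    print("t",round(s["time_s"],2),"tcp",np.round(s["tcp_pos"],4),"fing ang",round(np.degrees(np.arctan2(d[1],d[0]))%360,1),"r",round(np.hypot(*d),4),"F",np.round(s["contact_force"],1))
    for cam in("top","scene"):
        o=look(cam,["lever_tip"],png and png+cam+".png")
        if "lever_tip" in o:
            t=o["lever_tip"][:2]-AX;print("  lever",round(np.degrees(np.arctan2(t[1],t[0]))%360,1),round(np.hypot(*t),4))
E
python3 -c "
from h import *
lev()"
```

```text
t 3.1 tcp [ 0.4752 -0.32    0.1551] fing ang 218.6 r 0.0586 F [-0.2 -0.8  0.3]
top lever_tip 0.48 [152.5 191.4] [ 0.5821 -0.0465  0.09  ]
  lever 75.5 0.2448
scene lever_tip 0.49 [251.1 218.8] [ 0.447  -0.3202  0.09  ]
scene lever_tip 0.17 [376.8 294. ] [ 0.538  -0.6072  0.09  ]
  lever 206.4 0.0826
```

Emit:
apply_moves(targets=[[[1,-0.022,0.034,-0.015,0],[1,-0.018,0.036,-0.015,0],[1,0,0,0,0],[1,0,0,0,0]]])

```text
time_s: 3.63
tcp_pos: [0.4704, -0.3102, 0.1508]
eef_rot: [3.036, 0.597, 0.034]
contact_force: [-0.2, -0.5, 0.2]
opening: 0.0002
```

```bash
python3 -c "
from h import *
lev('pics/a')
import cv2
a=cv2.imread('pics/atop.png')[130:290,200:360];b=cv2.imread('pics/ascene.png')[150:310,190:350]
cv2.imwrite('pics/a.png',cv2.resize(cv2.hconcat([a,b]),None,fx=2.5,fy=2.5,interpolation=cv2.INTER_CUBIC))"
```

```text
t 3.63 tcp [ 0.4704 -0.3102  0.1508] fing ang 207.8 r 0.0572 F [-0.2 -0.5  0.2]
scene lever_tip 0.65 [242.7 212.2] [ 0.4416 -0.2901  0.09  ]
scene lever_tip 0.65 [309.3 334.3] [ 0.3969 -0.6219  0.09  ]
  lever 184.7 0.0797
```

View pics/a.png

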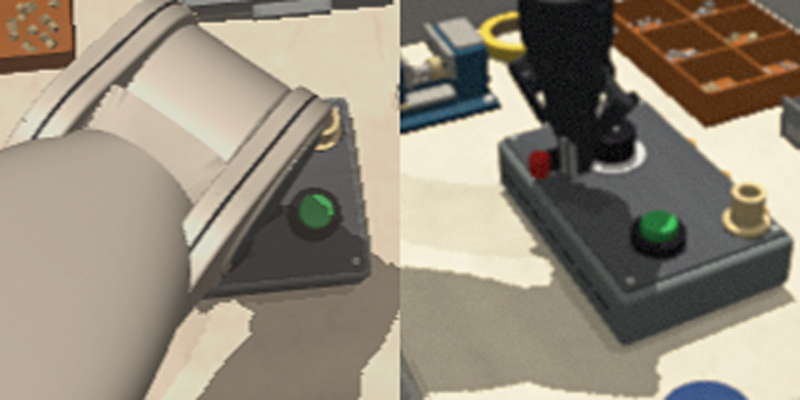

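The scene picture shows the red tip now pointing at the front edge (242,212), with the finger behind it and moving freely. It has done about two clicks, so I'll carry on.

Emit:
apply_moves(targets=[[[1,-0.016,0.034,0,0],[1,-0.014,0.034,0,0],[1,-0.01,0.036,0,0],[1,0,0,0,0],[1,0,0,0,0]]])

```text
time_s: 4.25
tcp_pos: [0.4607, -0.2862, 0.1509]
eef_rot: [3.028, 0.591, 0.033]
contact_force: [0.3, -2.5, -0.1]
opening: 0.0002
```

```bash
python3 -c "
from h import *
lev('pics/b')"
```

```text
t 4.25 tcp [ 0.4607 -0.2862  0.1509] fing ang 182.6 r 0.0604 F [ 0.3 -2.5 -0.1]
top lever_tip 0.5 [371.6 169.2] [ 0.5844 -0.5169  0.09  ]
  lever 285.2 0.2418
```

Emit:
apply_moves(targets=[[[1,0,0.03,0,0],[1,0,0.02,0,0],[1,0,0,0,0]]])

```text
time_s: 4.7
tcp_pos: [0.4607, -0.2726, 0.1504]
eef_rot: [3.03, 0.59, 0.033]
contact_force: [-0.4, -2.2, 0.4]
opening: -0.0001
```

```bash
python3 -c "
from h import *
lev('pics/c')
import cv2
b=cv2.imread('pics/cscene.png')[150:290,190:370]
cv2.imwrite('pics/c.png',cv2.resize(b,None,fx=4,fy=4,interpolation=cv2.INTER_CUBIC))"
```

```text
t 4.7 tcp [ 0.4607 -0.2726  0.1504] fing ang 169.8 r 0.0613 F [-0.4 -2.2  0.4]
top lever_tip 0.61 [325.2 216.3] [ 0.4919 -0.4045  0.09  ]
  lever 256.5 0.1244
scene lever_tip 0.88 [240.7 203.6] [ 0.4515 -0.2577  0.09  ]
scene lever_tip 0.17 [272.9 202. ] [ 0.5174 -0.2852  0.09  ]
  lever 159.7 0.0741
```

View pics/c.png

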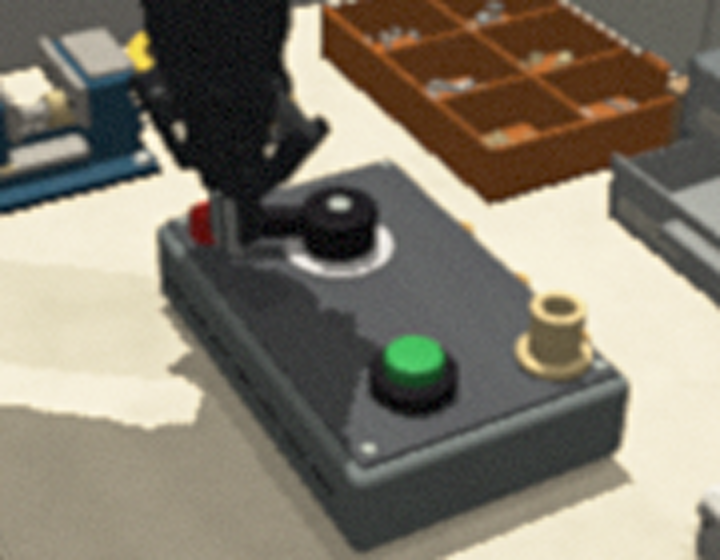

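The third click is reached: the tip is near (241,204), at about 153–158°, with the finger against the lever. The next push has to pass the crest at about 131°.

Emit:
apply_moves(targets=[[[1,0.01,0.034,0,0],[1,0.016,0.034,0,0],[1,0.018,0.03,0,0],[1,0,0,0,0],[1,0,0,0,0]]])

```text
time_s: 5.32
tcp_pos: [0.4684, -0.2555, 0.1501]
eef_rot: [3.017, 0.573, 0.009]
contact_force: [-1.8, -2.6, 0.8]
opening: -0.0001
```

```bash
python3 -c "
from h import *
lev('pics/d')"
```

```text
t 5.32 tcp [ 0.4684 -0.2555  0.1501] fing ang 152.0 r 0.0595 F [-1.8 -2.6  0.8]
scene lever_tip 0.6 [242.3 200.9] [ 0.4592 -0.2495  0.09  ]
  lever 151.2 0.0706
```

Emit:
apply_moves(targets=[[[1,0.018,0.028,0,0],[1,0.018,0.026,0,0],[1,0,0,0,0]]])

```text
time_s: 5.77
tcp_pos: [0.4764, -0.2446, 0.1503]
eef_rot: [3.013, 0.566, 0.003]
contact_force: [-0.1, 0.1, -1.4]
opening: 0.0001
```

```bash
python3 -c "
from h import *
lev('pics/e')"
```

```text
t 5.77 tcp [ 0.4764 -0.2446  0.1503] fing ang 138.9 r 0.0592 F [-0.1  0.1 -1.4]
top lever_tip 0.33 [267.9 217.5] [ 0.5014 -0.2849  0.09  ]
  lever 184.1 0.0197
scene lever_tip 0.95 [247.4 192.9] [ 0.4836 -0.2242  0.09  ]
  lever 122.3 0.0701
```

The force dropped to zero, so the lever has snapped. I'll back off, lift, and look.

Emit:
apply_moves(targets=[[[1,-0.03,-0.04,0,0],[1,-0.02,-0.03,0.08,0],[1,0,0,0.16,0],[1,0,0,0.16,0],[1,0,0,0.1,0]]])

```text
time_s: 6.38
tcp_pos: [0.4581, -0.2622, 0.2727]
eef_rot: [3.025, 0.571, -0.01]
contact_force: [0.2, -0.7, -0.6]
opening: 0.0001
```

Emit:
apply_moves(targets=[[[1,0,-0.16,0,0],[1,0,-0.16,0,0],[1,0,-0.16,0,0],[1,0,-0.08,0,0],[1,0,0,0,0]]])

```text
time_s: 6.8
tcp_pos: [0.4561, -0.4098, 0.2823]
eef_rot: [3.014, 0.575, 0.004]
contact_force: [-1.3, 0.8, 0.2]
opening: 0.0
```

```bash
python3 -c "
from h import *
lev('pics/f')
o=look('wrist',['selector_axis','lever_tip','set_button_top','brass_bush'],'pics/w2.png')"
```

```text
t 6.8 tcp [ 0.4561 -0.4098  0.2823] fing ang 242.8 r 0.142 F [-1.3  0.8  0.2]
scene lever_tip 0.87 [251.7 188.9] [ 0.5    -0.2129  0.09  ]
  lever 106.6 0.0737
wrist selector_axis 0.97 [125.9  50.4] [ 0.5259 -0.28    0.092 ]
wrist lever_tip 0.6 [13.9 47.7] [ 0.4994 -0.2106  0.09  ]
wrist set_button_top 0.58 [284.5 155.5] [ 0.4982 -0.4102  0.084 ]
wrist set_button_top 0.5 [127.3  53.7] [ 0.5243 -0.2785  0.084 ]
wrist brass_bush 0.61 [332.1  73. ] [ 0.572  -0.4242  0.062 ]
```

View pics/w2.png

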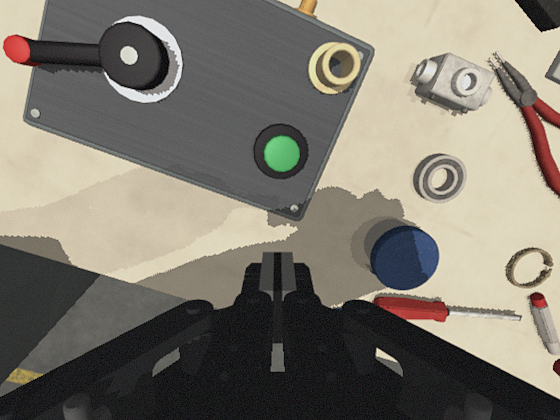

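The wrist view shows the lever pointing left (tip (17,48), hub (128,52)). That is about 109–111°, matching the fourth click at 109°. The button is at (282,153), so I'll go over it.

Emit:
apply_moves(targets=[[[1,0.085,0,0,0],[1,0.085,0,-0.1,0],[1,0,0,-0.1,0],[1,0,0,-0.1,0],[1,0,0,0,0]]])

```text
time_s: 7.67
tcp_pos: [0.503, -0.4016, 0.2092]
eef_rot: [3.006, 0.586, 0.011]
contact_force: [-0.6, -0.0, -0.6]
opening: -0.0001
```

Emit:
apply_moves(targets=[[[1,-0.02,-0.03,-0.06,0],[1,0,0,-0.06,0],[1,0,0,-0.02,0],[1,0,0,0,0]]])

```text
time_s: 8.0
tcp_pos: [0.4989, -0.4077, 0.1767]
eef_rot: [3.004, 0.59, 0.012]
contact_force: [0.3, 0.3, 1.0]
opening: 0.0
```

Emit:
apply_moves(targets=[[[1,0,0,-0.04,0],[1,0,0,-0.04,0],[1,0,0,-0.03,0],[1,0,0,0,0]]])

```text
time_s: 8.33
tcp_pos: [0.5002, -0.4085, 0.1519]
eef_rot: [2.998, 0.59, 0.018]
contact_force: [-0.8, 0.5, 5.3]
opening: -0.0002
```

Emit:
apply_moves(targets=[[[1,0,0,-0.02,0],[1,0,0,-0.02,0],[1,0,0,-0.01,0]]])

```text
time_s: 8.58
tcp_pos: [0.5002, -0.4083, 0.1508]
eef_rot: [2.989, 0.589, 0.024]
contact_force: [-2.1, 3.1, 5.5]
opening: 0.0
```

Emit:
apply_moves(targets=[[[1,0,0,-0.04,0],[1,0,0,-0.04,0],[1,0,0,-0.04,0]]])

```text
time_s: 8.83
tcp_pos: [0.4999, -0.4076, 0.1489]
eef_rot: [2.966, 0.586, 0.04]
contact_force: [-28.3, 27.9, 81.2]
opening: 0.0001
```

Firmly at the stop. Releasing now.

Emit:
apply_moves(targets=[[[1,0,0,0.06,0],[1,0,0,0.1,0],[1,0,0,0.15,0],[1,0,0,0.15,0],[1,0,0,0.1,0]]])

```text
time_s: 9.25
tcp_pos: [0.497, -0.4039, 0.2985]
eef_rot: [2.964, 0.587, 0.041]
contact_force: [0.3, -0.3, 0.3]
opening: 0.0001
```

Emit:
apply_moves(targets=[[[1,-0.12,-0.1,0.02,0],[1,-0.12,-0.1,0,0],[1,-0.12,-0.1,0,0],[1,-0.12,0,0,0],[1,0,0,0,0]]])

```text
time_s: 9.67
tcp_pos: [0.376, -0.4807, 0.3145]
eef_rot: [2.947, 0.595, 0.053]
contact_force: [0.4, -0.3, -0.0]
opening: 0.0001
```

```bash
python3 -c "
from h import *
print(sensors.sense()['tcp_pos'],sensors.sense()['contact_force'])
look('top',list(Z),'pics/g.png')
look('scene',['lever_tip','set_button_top','brass_bush'],'pics/gs.png')
import cv2
a=cv2.imread('pics/g.png')[130:290,130:430]
cv2.imwrite('pics/gc.png',cv2.resize(a,None,fx=2.6,fy=2.6,interpolation=cv2.INTER_CUBIC))"
```

```text
[ 0.37595613 -0.48071914  0.31451327] [ 0.38993116 -0.32153184 -0.03655516]
top selector_axis 0.7 [266.4 209.1] [ 0.5191 -0.2835  0.092 ]
top selector_axis 0.55 [327.8 179.3] [ 0.5708 -0.4199  0.092 ]
top lever_tip 0.87 [232.7 221.4] [ 0.5005 -0.211   0.09  ]
top set_button_top 0.6 [326.  211.8] [ 0.5025 -0.4082  0.084 ]
top brass_bush 0.54 [324.  180.5] [ 0.5775 -0.416   0.062 ]
top test_unit 0.55 [286.  213.6] [ 0.5244 -0.3273  0.    ]
top test_unit 0.34 [266.9 207.5] [ 0.5433 -0.2845  0.    ]
top selector_base 0.6 [267.3 211.5] [ 0.5203 -0.2848  0.062 ]
top gold_ring 0.69 [154.8 193.5] [ 0.6033 -0.0254  0.    ]
top gold_ring 0.4 [266.7 212.1] [ 0.5324 -0.283   0.    ]
top valve_block 0.61 [373.6 169.5] [ 0.6102 -0.5464  0.    ]
top grease_tub 0.73 [398.3 235.4] [ 0.4477 -0.5784  0.    ]
top bearing 0.57 [398.  200.5] [ 0.5292 -0.5915  0.    ]
scene lever_tip 0.57 [330.2 240.7] [ 0.551  -0.4571  0.09  ]
scene brass_bush 0.55 [326. 237.] [ 0.5727 -0.4158  0.062 ]
scene brass_bush 0.44 [359.4 320.6] [ 0.496  -0.6204  0.062 ]
```

View pics/gc.png

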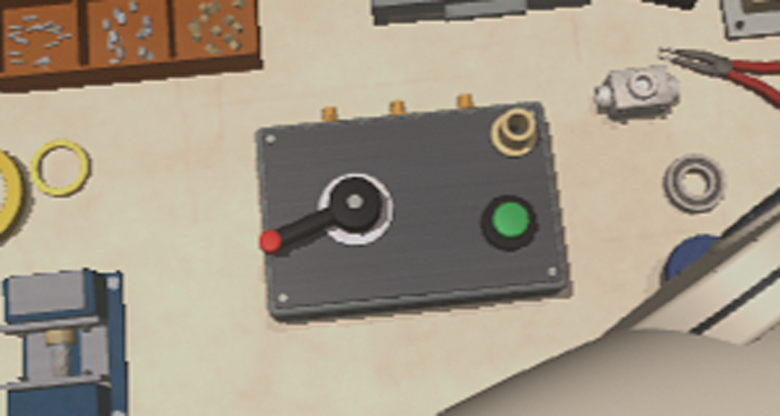

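The top view shows the lever tip at (234,223) px, which is a chord of about 0.125 m from the start (band 0.122–0.130). The button is up, the loose parts are in place and the arm is clear. Handing in.

```bash
python3 -c "
from h import *
print(order.hand_in())"
```

```text
the job is handed in; nothing more can be done
None
```

I turned the lever clockwise with a shut fingertip through four clicks. I then pressed the green button down once and let go, moved the arm clear and handed the job in at about 10 s. The hand-in gives no verdict.

- **Lever:** The last top view, taken after the press, put the lever at about 105–108° in the unit's frame; the fourth click is at 109°. The tip was about 0.125 m from where it started, inside the 0.122–0.130 m band. Just before the press, the wrist view gave 111° and the scene view 107°. After the press I could only check the lever from above, because the scene network's tip report then was a false hit on the bush.
- **Button:** The push reached a hard stop at about 81 N. That was more force than I meant to use, but under the 120 N wrist limit. The button looked up again afterwards.
- **Loose parts:** The bush, valve block, bearing and ring looked unmoved. The blue tub was half hidden by the arm in the last picture, but the arm was never near it at working height. The network positions for the loose parts scattered by up to about 10 mm between the start and end views. In the pictures themselves they had not shifted.

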